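# Draw the last foil carton out of the torn-open case and hold it over the order crate

### The arm

A 7-joint arm with a two-finger parallel gripper is mounted at the origin on the work surface. World frame = base frame: x ahead of the robot, y to its left, z up, the work surface at z = 0. Lengths are in m, angles in rad, forces in N, time in s.
With the tool pointing down it reaches from about 0.4 to 0.85 m from the base axis. Payload 10.4 kg.
Tool frame: the origin (TCP) lies on the front face of the gripper's body, between the roots of the fingers; the fingertips stand 70 mm ahead of it and the grasp point (between the pads) lies 51 mm ahead of it (grasp_offset is the distance from the TCP to the grasp point, in m); z points along the fingers, y is the direction in which the jaws open and shut (so a half turn about z gives the same grasp; the last joint's range is limited). The gripper opens to 87 mm and grips with 3 to 60 N. Pads are 19 mm wide; open, the fingers measure 117 mm over their backs; the gripper's body (75 mm by 190 mm) begins 51 mm behind the grasp point.
Start: joints at [1.153, 0.332, -0.065, 1.46, 0.022, 1.35, -0.088], TCP at [0.24, -0.577, 0.292] pointing down, gripper open.
Joint ranges: [-2.6, 2.6], [-0.5, 2.12], [-1.47, 1.34], [0.16, 2.42], [-1.27, 4.41], [0.06, 2.06], [-2.6, 2.6]. Speed limits (rad/s): [2.22, 2.22, 2.79, 2.79, 3.14, 3.14, 3.14].

### API

Orientations are given as a unit quaternion [x, y, z, w].
In Python, from bench import * gives the robot as it stands. The module is installed in compiled form; this text tells all that it offers.
- The arm moves only by the tool arm_command, never from a script. Its argument "commands" is a list of rows, each a list of 3 entries, a list of its own where there are three numbers: the opening in per cent of the stroke, from 0 (shut) to 100 (fully open), then the shift along the tool's x, y, z in m, then the turn, a rotation vector about the tool's x, y, z in rad. A call has exactly 10 rows; each row is the pose to reach, as a shift and turn from the pose commanded when the call began, along the tool's axes at that moment; what a row does not reach only later rows make up. A row lasts 1/12 s, in which the tool goes at most 41.7 mm and 7.16 degrees, less where a joint would pass 70% of its speed; a pose out of reach is approached as far as the arm can. A call with a gripper value outside its range is refused whole. The fingers move at their own pace and stop on an object; "squeeze" is the grip in N (left out, the last holds). Time passes only in rows, so rows that repeat a pose let the fingers close, or fill a call up. It gives the time, the measured TCP pose, the force and the opening at its end, in the units of the state.
- read_state(): the state, without advancing time (a new reading comes with each control period).
- camera(name): name is "side" or "top" or "wrist"; returns a dict with "pixels" (420x560x3 uint8, red, green, blue), "fx", "fy", "cx", "cy" (pixels), "dist_coeffs" ([k1, k2, p1, p2, k3] as OpenCV has them; the pictures are not rectified), "rvec" (rotation vector, rad) and "tvec" (3), from world to camera coordinates, as OpenCV has them; the wrist camera has in their place "mount" (4x4, takes a point from camera to tool coordinates, whose origin is the TCP and whose axes are the flange's). Camera axes: x right, y down, z forward; pixel columns grow to the right and rows downward; lengths in m; the calibration is good to about 2 mm. A picture is of the moment at which its call begins: read the wrist's pose just before it. There is no depth.
- close_job(): hands the job in, once; it reports no verdict.
The state is a dict: "time": time; "joint_positions": joint angles; "joint_vel": joint speeds; "joint_torque": joint torques, N m; "ee_pos": TCP position; "eef_rot": TCP orientation; "ft_force": force on the tool from outside, world axes, zero at the start; "torque": the same for the moment, N m; "width": finger opening in m.
Only numpy, scipy, OpenCV 4.12 (cv2) and the standard library are available. Lean on these libraries where they do the work, as an engineer would, in place of code of your own. Each camera call takes 0.05 s, during which the arm holds its last target.

### The job

Take the long foil carton out of the torn-open cardboard case: it is longer than the opening, so raise its front end over the low front wall and draw it out on the slant under the rest of the lid, without forcing it against the cardboard or disturbing the other groceries. Then carry it over to the grey order crate and finish still holding it there: level, lined up lengthways with the crate, centred low over it but clear above its rim, touching nothing but the gripper.

Things in the scene. Friction and masses are not known exactly. Their poses are not given: they have to be found in the camera images.
- foil: Foil carton, rigid square bar 310 mm long (x axis), 51 wide (y), 51 high; blue, silver middle, orange bands; 0.24 to 0.39 kg, balanced at mid-length. Origin: centre of underside. Starts flat on the layer pad in the case, lengthways (-x end to the open front, within 0.08 rad, up to 25 mm off the middle line), about 12 mm from back and front walls. Pinch it across its width through the opening.
- case: Brown cardboard case, fixed, outer 342 long (x) x 270 wide (y) x 167 mm high, walls 4. Origin: centre of underside. Its open front is its -x side, roughly to the robot's right. Layer pad (floor under the foil carton) 58 mm above the table. Rear part of the lid still on, front part torn off; side walls slope from 167 mm at the lid edge to 130 at the front. Press its walls and lid with less than 40 N.
- lip (a point): Middle of the top edge of the case's cut-down front wall, 130 mm above the table, 72 above the pad (case x = -0.169). The foil carton does not come out level: with its rear end under the lid, tilt it 12 to 20 degrees so its front end passes over this edge; steeper as it comes forward. Keep its upper rear edge off the back wall: move it about 8 mm forward while tilting.
- cover_edge (a point): Middle of the torn front edge of the remaining lid, upper side, 167 mm above the table (case x = +0.032). The lid covers the 135 mm nearest the inside of the back wall; its underside is 163 mm above the table, 105 mm above the pad. In front of this edge the case is open above.
- foil_front (a point): Centre of the foil carton's -x end face, the end towards the open front: 155 mm from its middle, 25.5 mm above its underside.
- foil_rear (a point): Centre of the foil carton's +x end face, the end under the lid: 155 mm from its middle, 25.5 mm above its underside.
- crate: Grey plastic stacking crate, open above, fixed, 400 mm long (its x axis) by 300 mm wide, rim 120 mm above the table. Origin: centre of its underside. Either way round along its length is fine for the foil carton.
- top_can0: Food can, 73 mm diameter, 110 mm tall, standing on the remaining lid of the case (foot 167 mm above the table, centre line about 105 mm behind the case's middle). Leave it alone. Origin: centre of its underside.
- top_can1: Second can on the lid, same size. Leave it alone. Origin: centre of its underside.
- top_can2: Third can on the lid, same size. Leave it alone. Origin: centre of its underside.
- crate_can0: Can, same size, standing in the crate along one long side, below the rim. Leave it alone. Origin: centre of its underside.
- crate_can1: Second can in the crate, same size. Leave it alone. Origin: centre of its underside.
- peanut_jar: Jar with a yellow cap, 84 mm diameter, 130 mm tall, on the table beyond the gap between crate and case. Leave it alone. Origin: centre of its underside.
- cereal_bar_box: Flat blue and yellow packet, 140 x 85 mm and 45 mm high, on the table between crate and case. Leave it alone. Origin: centre of its underside.

How it is judged:
By the outcome, as a careful person would: the job done as asked, in the order asked, and still so for the second after the job is handed in, while the arm keeps its last pose, push and grip.
It also fails if it takes over 45 s, if anything falls off the work surface, if the arm or the gripper's body presses on something with over 40 N, if the wrist force passes 120 N, or if a joint passes its speed limit or range.

## Working session

There is one attempt and no reset: what is moved stays moved. The work goes in short steps, Python scripts to look and compute and a tool call to move; the robot and the scene stay as the last step left them, time stands still between calls to the robot, and variables do not carry over. Pictures are saved under pics/ and viewed, and the job is handed in when it is done.

Besides the shell and the picture viewer there is one more tool, called after ">>>" as name(argument=value, ...) on one line, values as JSON. arm_command: Moves the arm, as the interface text tells. Its arguments: {"type":"object","properties":{"commands":{"type":"array","items":{"type":"array"}},"squeeze":{"type":"number"}},"required":["commands"]}

```bash
mkdir -p pics; python3 - <<'E'
from bench import *
import cv2,pickle
s=read_state();print(s)
for n in ["side","top","wrist"]:
    c=camera(n);pickle.dump(c,open(f"pics/{n}0.pkl","wb"))
    cv2.imwrite(f"pics/{n}0.png",c["pixels"][:,:,::-1])
    print(n,{k:v for k,v in c.items() if k!="pixels"})
E
```

```text
{'time': 0.0, 'joint_positions': array([ 1.15339045,  0.33285204, -0.06467038,  1.46093745,  0.02163771,
        1.34989106, -0.08849349]), 'joint_vel': array([ 1.54596317e-04, -8.50168225e-05, -7.43295297e-04, -7.55880528e-04,
       -1.54984120e-04,  6.40234296e-04,  1.39853949e-03]), 'joint_torque': array([-9.98391010e-05, -6.23254466e+01,  2.46639299e-02, -3.89907718e+01,
       -6.14155177e-02,  3.95416003e-02,  1.24789021e-04]), 'ee_pos': array([ 0.24025732, -0.57666807,  0.29146804]), 'eef_rot': array([ 9.80578235e-01,  1.96127103e-01, -1.90487864e-04, -6.69355296e-04]), 'ft_force': array([-0.30241213, -0.22587346, -0.24279982]), 'torque': array([ 0.01523256, -0.03885008, -0.00303841]), 'width': 0.08694912052168309}
side {'fx': 482.51346372167586, 'fy': 482.51346372167586, 'cx': 271.4892923090513, 'cy': 207.0432372799984, 'dist_coeffs': array([-0.1635848,  0.       ,  0.       ,  0.       ,  0.       ]), 'rvec': array([ 1.11749891, -2.40404494,  0.99983635]), 'tvec': array([0.3582126 , 0.42381045, 1.21316827])}
top {'fx': 403.95704028610163, 'fy': 403.95704028610163, 'cx': 275.2593558203569, 'cy': 204.73928238740177, 'dist_coeffs': array([-0.09251209,  0.        ,  0.        ,  0.        ,  0.        ]), 'rvec': array([ 2.12340481, -2.11616192,  0.19275787]), 'tvec': array([-0.04237628,  0.60057279,  1.07719283])}
wrist {'fx': 331.48967558320317, 'fy': 331.48967558320317, 'cx': 279.68846043892734, 'cy': 210.2351425398138, 'dist_coeffs': array([-0.03925064,  0.        ,  0.        ,  0.        ,  0.        ]), 'mount': array([[ 6.13937254e-04, -9.64630696e-01, -2.63604332e-01,
         7.18226011e-02],
       [ 9.99999334e-01,  3.34732679e-04,  1.10409198e-03,
         8.10566438e-04],
       [-9.76804030e-04, -2.63604834e-01,  9.64630259e-01,
        -9.33134971e-02],
       [ 0.00000000e+00,  0.00000000e+00,  0.00000000e+00,
         1.00000000e+00]])}
```

View pics/top0.png

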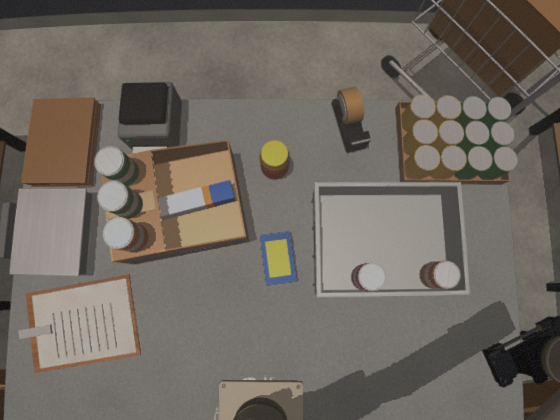

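View pics/side0.png

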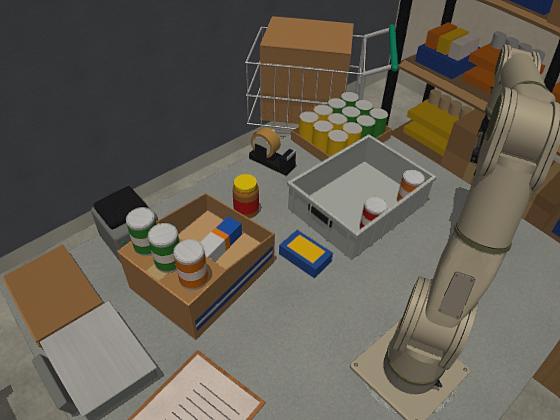

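View pics/wrist0.png

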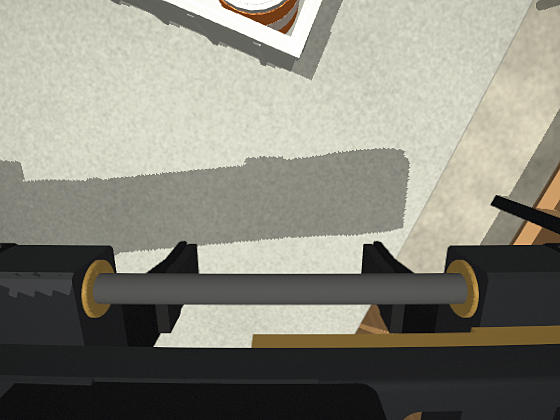

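The top view shows the case at pixels (105–245, 143–260), with the foil's blue end at about (222,193). The crate spans (315–467, 183–297), with cans at (369,277) and (441,275). The jar is at (274,158) and the packet at (278,258). I'll zoom in to get precise pixels.

```bash
cat > h.py <<'E'
import numpy as np,cv2,pickle
from scipy.spatial.transform import Rotation as R
def load(n): return pickle.load(open(f"pics/{n}.pkl","rb"))
def K(c): return np.array([[c["fx"],0,c["cx"]],[0,c["fy"],c["cy"]],[0,0,1.]])
def pose(c,s=None):
    # returns Rwc (cam->world), camera origin
    if "rvec" in c:
        Rm=cv2.Rodrigues(c["rvec"])[0]; return Rm.T,-Rm.T@c["tvec"]
    Rt=R.from_quat(s["eef_rot"]).as_matrix(); m=c["mount"]
    return Rt@m[:3,:3],Rt@m[:3,3]+s["ee_pos"]
def cast(c,px,z,s=None):
    px=np.array(px,float).reshape(-1,1,2)
    n=cv2.undistortPoints(px,K(c),c["dist_coeffs"])[:,0]
    Rw,o=pose(c,s); d=np.c_[n,np.ones(len(n))]@Rw.T
    return o+d*((z-o[2])/d[:,2])[:,None]
def proj(c,P,s=None):
    Rw,o=pose(c,s); P=np.array(P,float).reshape(-1,3)
    q=(P-o)@Rw
    return cv2.projectPoints(q,np.zeros(3),np.zeros(3),K(c),c["dist_coeffs"])[0][:,0]
def tri(cs,pxs,ss=(None,None)):
    A=np.zeros((3,3));b=np.zeros(3);L=[]
    for c,p,s in zip(cs,pxs,ss):
        n=cv2.undistortPoints(np.array(p,float).reshape(1,1,2),K(c),c["dist_coeffs"])[0,0]
        Rw,o=pose(c,s); d=Rw@np.r_[n,1]; d/=np.linalg.norm(d); M=np.eye(3)-np.outer(d,d); A+=M;b+=M@o;L.append((M,o))
    X=np.linalg.solve(A,b); return X,[np.linalg.norm(M@(X-o)) for M,o in L]
E
python3 - <<'E'
from h import *
t=load("top0")["pixels"][:,:,::-1]; s=load("side0")["pixels"][:,:,::-1]
cv2.imwrite("pics/topcase.png",cv2.resize(t[130:270,90:260],None,fx=4.5,fy=4.2,interpolation=cv2.INTER_CUBIC))
cv2.imwrite("pics/topcrate.png",cv2.resize(t[170:310,300:480],None,fx=4,fy=4,interpolation=cv2.INTER_CUBIC))
cv2.imwrite("pics/sidecase.png",cv2.resize(s[180:340,110:290],None,fx=3.7,fy=3.7,interpolation=cv2.INTER_CUBIC))
E
```

```text
(no output)
```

View pics/topcase.png

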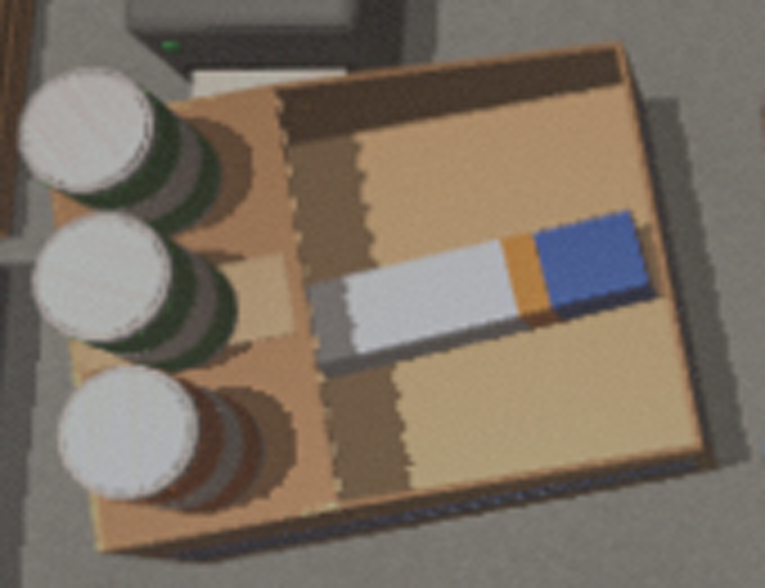

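View pics/topcrate.png

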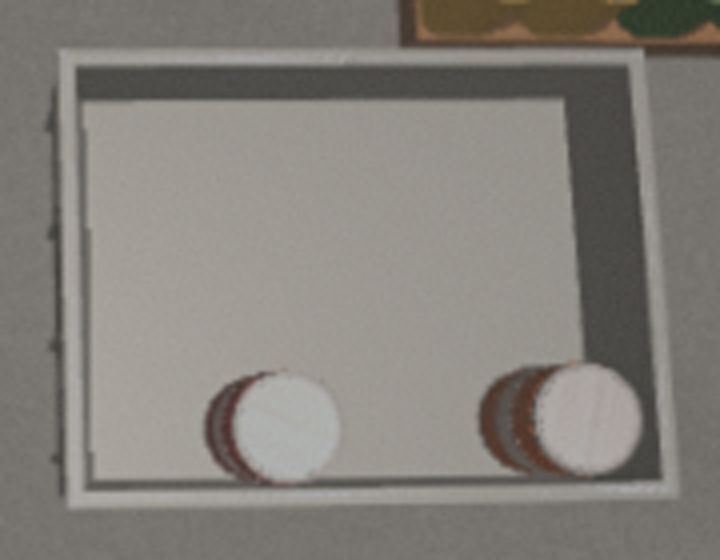

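View pics/sidecase.png

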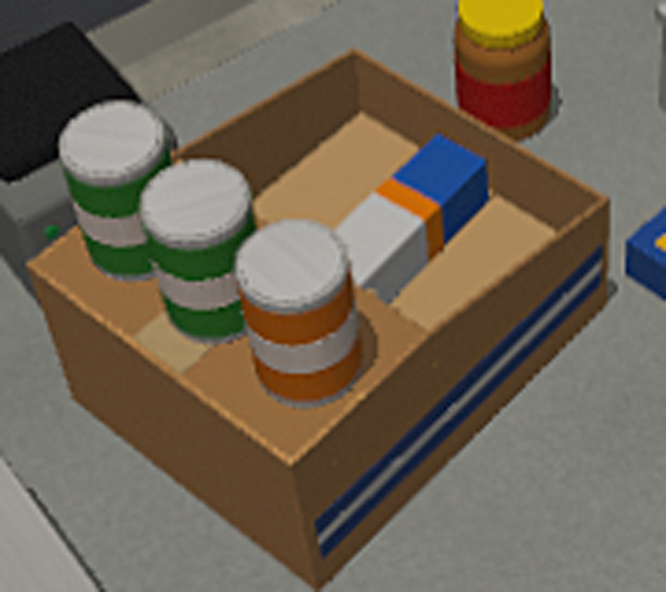

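```bash
python3 - <<'E'
from h import *
t=load("top0");sd=load("side0")
def T(p): p=np.array(p,float); return np.c_[p[:,0]/4.5+90-.4,p[:,1]/4.2+130-.4]
def C(p): p=np.array(p,float); return p/4+[300,170]-.4
def S(p): p=np.array(p,float); return p/3.7+[110,180]-.4
n=np.linalg.norm
np.set_printoptions(precision=4,suppress=True)
f=cast(t,T([(622,43),(703,450)]),.130); print("front",f,n(f[1]-f[0]),f.mean(0))
l=cast(t,T([(275,88),(337,508)]),.167); print("lid",l,n(l[1]-l[0]),l.mean(0))
b=cast(t,T([(98,550)]),.167);print("back corner",b)
b2=cast(sd,S([(292,462),(30,265)]),.167);print("side back corners",b2,n(b2[1]-b2[0]))
f2=cast(sd,S([(608,200),(354,50)]),.130);print("side front",f2,n(f2[1]-f2[0]))
u=np.array([l.mean(0)-f.mean(0)])[0];print("len lid-front",n(u[:2]),"yaw of case x",np.degrees(np.arctan2(u[1],u[0])))
F=cast(t,T([(631,211),(650,283),(500,240),(524,318),(536,232),(553,305)]),.109);print("foil",F,n(F[1]-F[0]),n(F[2]-F[3]))
F2=cast(sd,S([(440,135),(488,165),(378,188),(428,220)]),.109);print("side foil",F2,n(F2[1]-F2[0]))
cr=cast(t,C([(60,48),(643,48),(680,498),(68,508)]),.12);print("crate",cr,[n(cr[i]-cr[i-3]) for i in range(4)],cr.mean(0))
e=cr[0]-cr[1]+cr[3]-cr[2];print(np.degrees(np.arctan2(e[1],e[0])))
k=cast(t,C([(287,428),(589,418)]),.11+.00);print("cans",k)
E
```

```text
front [[0.7658 0.0887 0.13  ]
 [0.5023 0.0349 0.13  ]] 0.26898983397038745 [0.634  0.0618 0.13  ]
lid [[0.7237 0.2868 0.167 ]
 [0.4624 0.2353 0.167 ]] 0.2664211734126103 [0.5931 0.261  0.167 ]
back corner [[0.4358 0.3701 0.167 ]]
side back corners [[0.4339 0.3677 0.167 ]
 [0.6942 0.4222 0.167 ]] 0.2659132857388868
side front [[0.5006 0.0371 0.13  ]
 [0.7622 0.0912 0.13  ]] 0.2670972504703241
len lid-front 0.20338180678886658 yaw of case x 101.62605416941389
foil [[0.6591 0.0828 0.109 ]
 [0.6116 0.0702 0.109 ]
 [0.6398 0.1615 0.109 ]
 [0.5886 0.1451 0.109 ]
 [0.6451 0.1399 0.109 ]
 [0.5971 0.1279 0.109 ]] 0.0491251831673904 0.05373459173672495
side foil [[0.6547 0.0835 0.109 ]
 [0.6039 0.074  0.109 ]
 [0.6397 0.1559 0.109 ]
 [0.5878 0.1455 0.109 ]] 0.051768613968456605
crate [[ 0.652  -0.1458  0.12  ]
 [ 0.6542 -0.5447  0.12  ]
 [ 0.3535 -0.5471  0.12  ]
 [ 0.3506 -0.1471  0.12  ]] [np.float64(0.3988924987435181), np.float64(0.30069370534266654), np.float64(0.3999504250157688), np.float64(0.3014358452820685)] [ 0.5026 -0.3462  0.12  ]
90.3732925120939
cans [[ 0.401  -0.2914  0.11  ]
 [ 0.406  -0.493   0.11  ]]
```

```bash
python3 - <<'E'
from h import *
np.set_printoptions(precision=4,suppress=True)
for name in ["top0","side0"]:
    c=load(name);im=c["pixels"].astype(int)
    # foil (silver/blue) mask: not tan i.e. B >= R-12
    m=((im[:,:,2]>im[:,:,0]-18)).astype(np.uint8)
    if name=="top0":
        pts=[]
        for x in range(168,230):
            col=m[170:225,x]; pad=np.where(col)[0]
            if len(pad) and not(200<x<212): 
                y=170+pad[0]
                # subpixel: R-B interpolation
                v=(im[:,x,0]-im[:,x,2]).astype(float)
                thr=18
                if v[y-1]>thr: y=y-1+(v[y-1]-thr)/(v[y-1]-v[y])
                pts.append((x,y))
        pts=np.array(pts); P=cast(c,pts,.109)
        for _ in range(3):
            vx,vy,x0,y0=cv2.fitLine(P[:,:2].astype(np.float32),cv2.DIST_HUBER,0,.001,.001)[:,0]
        print(len(P),np.degrees(np.arctan2(vy,vx)),(x0,y0)); r=(P[:,:2]-[x0,y0])@[-vy,vx];print(r*1000)
    cv2.imwrite(f"pics/m_{name}.png",m*255)
E
```

```text
51 -74.974556 (np.float32(0.6384629), np.float32(0.16749759))
[ 0.9799  1.0853  0.8698  0.2705  1.108   1.0087  0.2124 -0.3978  0.0542
 -0.1038 -0.3963 -0.4649  0.1483 -0.1399 -0.4296 -0.4331 -2.7481  0.0815
 -0.2964 -0.4582  0.1691  0.0273 -0.3336 -0.3773 -0.0585  0.0173 -0.4521
 -0.4519 -0.0498 -0.1129 -0.5596  0.5878 -0.291   0.4118 -0.0733  0.1088
 -0.0077  0.2817 -0.188  -0.0024 -0.1012  0.315   0.1458  0.0351  0.0072
  0.2546  0.1346 -0.0914  0.0028  0.198  -0.2718]
```

```bash
cat >> h.py <<'E'
def frame(yaw,lean):
    a,b=np.radians([yaw,lean]); u=np.array([np.cos(a),np.sin(a),0]);ez=np.array([0,0,1.])
    x=u*np.cos(b)+ez*np.sin(b); z=u*np.sin(b)-ez*np.cos(b); return np.c_[x,np.cross(z,x),z]
def rel(s,tcp,Rt):
    R0=R.from_quat(s["eef_rot"]).as_matrix()
    d=R0.T@(np.array(tcp)-s["ee_pos"]); w=R.from_matrix(R0.T@Rt).as_rotvec()
    print("shift",d.round(4),"turn",w.round(4),"mm/row10",(np.linalg.norm(d)*100).round(1),"deg/row",np.degrees(np.linalg.norm(w)/10).round(2))
    return d,w
E
python3 - <<'E'
from h import *
from bench import *
np.set_printoptions(precision=4,suppress=True)
s=read_state(); rel(s,[.62,.12,.37],frame(105,0))
t=load("top0");print("jar",cast(t,[(274,153)],.13),cast(t,[(274,153)],.12))
sd=load("side0")
print("can",cast(t,[(116-.5+2,197)],.277))
E
```

```text
shift [ 0.6185 -0.4971 -0.0779] turn [-0.0009 -0.0007 -1.4378] mm/row10 79.7 deg/row 8.24
jar [[ 0.7284 -0.0369  0.13  ]] [[ 0.7317 -0.0368  0.12  ]]
can [[0.5759 0.3208 0.277 ]]
```

>>> arm_command(commands=[[100,[0.028,-0.023,-0.008],[0,0,-0.072]],[100,[0.056,-0.046,-0.016],[0,0,-0.144]],[100,[0.084,-0.069,-0.024],[0,0,-0.216]],[100,[0.114,-0.093,-0.032],[0,0,-0.288]],[100,[0.145,-0.118,-0.04],[0,0,-0.36]],[100,[0.176,-0.143,-0.048],[0,0,-0.432]],[100,[0.207,-0.168,-0.056],[0,0,-0.504]],[100,[0.238,-0.193,-0.064],[0,0,-0.576]],[100,[0.269,-0.218,-0.07],[0,0,-0.648]],[100,[0.3,-0.243,-0.076],[0,0,-0.72]]])

```text
time: 0.98
ee_pos: [0.4243, -0.2353, 0.3687]
eef_rot: [0.848, 0.53, -0.0, 0.0]
ft_force: [1.8, -0.9, 0.3]
width: 0.0868
```

```bash
python3 - <<'E'
from h import *
from bench import *
s=read_state();print(s["joint_positions"].round(3)); rel(s,[.62,.12,.37],frame(105,0))
E
```

```text
[ 0.82   0.011 -0.408  1.674  0.005  1.456 -0.041]
shift [ 0.4051  0.0206 -0.0015] turn [ 2.000e-04  5.000e-04 -7.144e-01] mm/row10 40.6 deg/row 4.09
```

>>> arm_command(commands=[[100,[0.04,0.002,0],[0,0,-0.072]],[100,[0.08,0.004,0],[0,0,-0.144]],[100,[0.12,0.006,0],[0,0,-0.216]],[100,[0.16,0.008,0],[0,0,-0.288]],[100,[0.2,0.01,0],[0,0,-0.36]],[100,[0.24,0.012,0],[0,0,-0.432]],[100,[0.28,0.014,0],[0,0,-0.504]],[100,[0.32,0.016,0],[0,0,-0.576]],[100,[0.36,0.018,0],[0,0,-0.648]],[100,[0.39,0.02,0],[0,0,-0.715]]])

```text
time: 1.82
ee_pos: [0.6141, 0.1073, 0.3677]
eef_rot: [0.608, 0.794, 0.0, -0.001]
ft_force: [1.1, 0.7, 0.4]
width: 0.0869
```

```bash
python3 - <<'E'
from h import *
from bench import *
s=read_state();print(s["joint_positions"].round(3),s["joint_vel"].round(3));
pickle.dump(s,open("pics/s1.pkl","wb"));c=camera("wrist");pickle.dump(c,open("pics/wrist1.pkl","wb"))
cv2.imwrite("pics/wrist1.png",c["pixels"][:,:,::-1])
rel(s,[.62,.12,.37],frame(105,0))
E
```

```text
[ 0.288  0.389 -0.733  1.311  0.256  1.536 -0.151] [-0.616  0.579 -0.13  -0.644  0.409  0.215  0.194]
shift [ 0.0107  0.009  -0.0023] turn [-0.0003 -0.0011  0.0024] mm/row10 1.4 deg/row 0.02
```

View pics/wrist1.png

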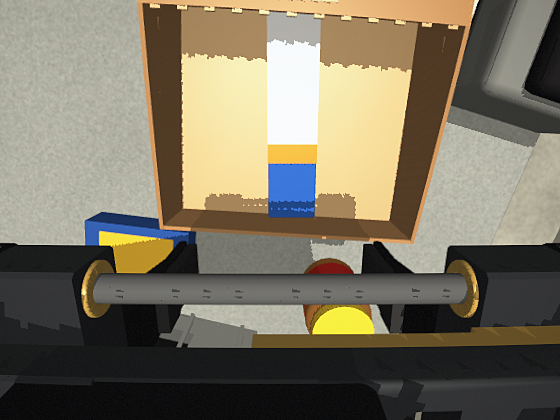

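The wrist view shows the foil's top face between columns 267/320 at row 45 and 268/316 at row 217. The lip is at rows 230–243. Measuring next.

```bash
python3 - <<'E'
from h import *
np.set_printoptions(precision=4,suppress=True)
c=load("wrist1");s=load("s1");im=c["pixels"].astype(int)
L=[];Rr=[]
for y in list(range(70,143))+list(range(166,196)):
    v=(im[y,:,2]-im[y,:,0]); 
    fo=v>-25; fo[:240]=0; fo[345:]=0
    k=np.where(fo)[0]
    if len(k)>30: L.append((k[0]-.5,y));Rr.append((k[-1]+.5,y))
for nm,p in (("L",L),("R",Rr)):
    P=cast(c,p,.109,s)[:,:2]
    vx,vy,x0,y0=cv2.fitLine(P.astype(np.float32),cv2.DIST_HUBER,0,.001,.001)[:,0]
    print(nm,len(p),np.degrees(np.arctan2(-vy*np.sign(-vy)*1*(-1 if vy>0 else 1)*-1 if 0 else vy,vx)),x0,y0, "x at y=.13:",x0+(.13-y0)*vx/vy)
F=cast(c,[(268,217),(316,217)],.109,s);print("front",F,F.mean(0))
f=cast(c,[(162,228),(412,241)],.130,s);print("lip",f,np.linalg.norm(f[0]-f[1]),f.mean(0))
lid=cast(c,[(140,3),(474,22)],.167,s);print("lid",lid,np.linalg.norm(lid[0]-lid[1]))
E
```

```text
L 103 -74.71456 0.5841379 0.16667938 x at y=.13: 0.5941622
R 103 -75.418976 0.6296942 0.19790265 x at y=.13: 0.6473575
front [[0.6101 0.0723 0.109 ]
 [0.6614 0.0862 0.109 ]] [0.6358 0.0792 0.109 ]
lip [[0.5042 0.0373 0.13  ]
 [0.7645 0.0928 0.13  ]] 0.26617516145913694 [0.6344 0.0651 0.13  ]
lid [[0.4633 0.2353 0.167 ]
 [0.7278 0.2935 0.167 ]] 0.27084415658954103
```

```bash
python3 - <<'E'
from h import *
from bench import *
s=read_state();Rt=frame(105,15)
for z in (.225,.086):
    g=np.array([.6027,.199,z]); tcp=g-.051*Rt[:,2];print(tcp); rel(s,tcp,Rt)
E
```

```text
[0.60611635 0.18625    0.27426222]
shift [0.0732 0.0119 0.0928] turn [-0.0021  0.2577  0.0124] mm/row10 11.9 deg/row 1.48
[0.60611635 0.18625    0.13526222]
shift [0.0726 0.012  0.2318] turn [-0.0021  0.2577  0.0124] mm/row10 24.3 deg/row 1.48
```

>>> arm_command(commands=[[100,[0.01,0.0015,0.012],[0,0.033,0.001]],[100,[0.02,0.003,0.024],[0,0.066,0.002]],[100,[0.03,0.0045,0.036],[0,0.099,0.003]],[100,[0.04,0.006,0.048],[0,0.132,0.004]],[100,[0.05,0.0075,0.06],[0,0.165,0.004]],[100,[0.06,0.009,0.072],[0,0.198,0.004]],[100,[0.068,0.0105,0.084],[0,0.231,0.004]],[100,[0.073,0.012,0.093],[0,0.258,0.004]],[100,[0.073,0.012,0.093],[0,0.258,0.004]],[100,[0.073,0.012,0.093],[0,0.258,0.004]]])

```text
time: 2.7
ee_pos: [0.6065, 0.177, 0.2748]
eef_rot: [0.607, 0.785, 0.078, -0.102]
ft_force: [0.4, -0.7, 1.1]
width: 0.0872
```

```bash
python3 - <<'E'
from h import *
from bench import *
s=read_state();Rt=frame(105,15);print(s["joint_positions"].round(3))
g=np.array([.6027,.199,.086]); tcp=g-.051*Rt[:,2]; rel(s,tcp,Rt)
s=read_state();pickle.dump(s,open("pics/s2.pkl","wb"));c=camera("wrist");pickle.dump(c,open("pics/wrist2.pkl","wb"))
im=c["pixels"][:,:,::-1].copy()
Rm=R.from_quat(s["eef_rot"]).as_matrix()
for p in proj(c,[[.6027,.199,.109]],s): cv2.circle(im,tuple(int(v) for v in p),4,(0,0,255),1);print(p)
cv2.imwrite("pics/wrist2.png",im)
E
```

```text
[ 0.332  0.479 -0.787  1.439  0.08   1.318 -0.154]
shift [-0.0268  0.0022  0.1372] turn [ 0.0003  0.0044 -0.0075] mm/row10 14.0 deg/row 0.05
[282.23536334 234.64314801]
```

View pics/wrist2.png

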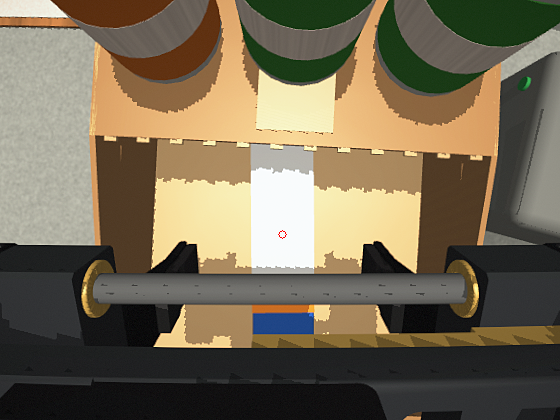

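>>> arm_command(commands=[[100,[0.002,0.001,0.018],[0,0.004,-0.004]],[100,[-0.003,0.002,0.036],[0,0.004,-0.007]],[100,[-0.008,0.002,0.054],[0,0.004,-0.007]],[100,[-0.012,0.002,0.072],[0,0.004,-0.007]],[100,[-0.017,0.002,0.09],[0,0.004,-0.007]],[100,[-0.021,0.002,0.106],[0,0.004,-0.007]],[100,[-0.024,0.002,0.12],[0,0.004,-0.007]],[100,[-0.026,0.002,0.131],[0,0.004,-0.007]],[100,[-0.027,0.002,0.137],[0,0.004,-0.007]],[100,[-0.027,0.002,0.137],[0,0.004,-0.007]]])

```text
time: 3.58
ee_pos: [0.6058, 0.1868, 0.135]
eef_rot: [0.603, 0.787, 0.08, -0.104]
ft_force: [0.6, -0.2, 0.3]
width: 0.087
```

```bash
python3 - <<'E'
from h import *
from bench import *
s=read_state();Rt=frame(105,15);print(s["joint_positions"].round(3),s["ft_force"])
g=np.array([.6027,.199,.086]); tcp=g-.051*Rt[:,2]; rel(s,tcp,Rt)
Rm=R.from_quat(s["eef_rot"]).as_matrix();print("grasp",s["ee_pos"]+.051*Rm[:,2])
for n in("wrist","side"):
  s=read_state();c=camera(n)
  cv2.imwrite(f"pics/{n}3.png",c["pixels"][:,:,::-1])
E
```

```text
[ 0.294  0.61  -0.743  1.577  0.156  1.071 -0.159] [ 0.58682252 -0.22562893  0.25512294]
shift [-0.0006  0.0002 -0.0004] turn [ 0.     -0.0001  0.0003] mm/row10 0.1 deg/row 0.0
grasp [0.60234516 0.19957235 0.08574847]
```

View pics/wrist3.png

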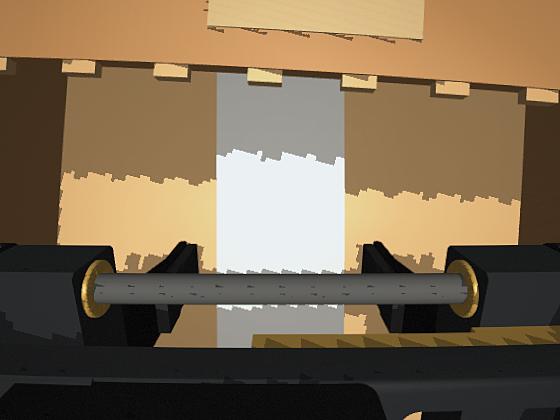

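View pics/side3.png

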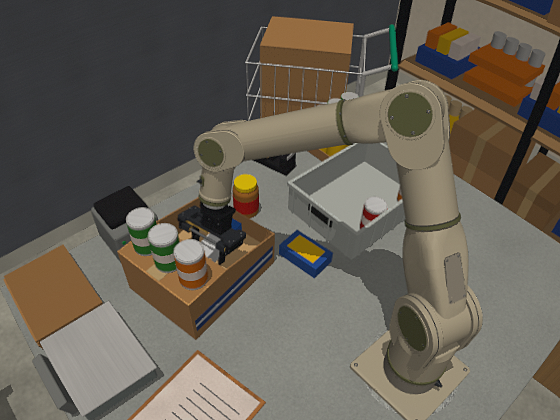

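The foil sits centred between the fingers (columns 217–344, fingers 196–363), and the tool is within 1 mm of its target. Closing.

>>> arm_command(commands=[[70,[0,0,0],[0,0,0]],[60,[0,0,0],[0,0,0]],[40,[0,0,0],[0,0,0]],[20,[0,0,0],[0,0,0]],[0,[0,0,0],[0,0,0]],[0,[0,0,0],[0,0,0]],[0,[0,0,0],[0,0,0]],[0,[0,0,0],[0,0,0]],[0,[0,0,0],[0,0,0]],[0,[0,0,0],[0,0,0]]], squeeze=50)

```text
time: 4.52
ee_pos: [0.6061, 0.1868, 0.1359]
eef_rot: [0.604, 0.787, 0.08, -0.103]
ft_force: [0.5, -1.7, 1.7]
width: 0.0508
```

```bash
cat >> h.py <<'E'
def tilt_rows(s,ths,fs,hs,lean0=15,gz=.028,gs=.185,yaw=105):
    """rows rel. to commanded pose ~ measured pose s at th=0,f=0,h=0"""
    R0=frame(yaw,lean0);u=frame(yaw,0)[:,0];ez=np.array([0,0,1.])
    def G(th,f,h):
        t=np.radians(th); return -f*u+h*ez+gs*(-u*np.cos(t)+ez*np.sin(t))+gz*(ez*np.cos(t)+u*np.sin(t))
    for th,f,h in zip(ths,fs,hs):
        Rt=frame(yaw,lean0-th)
        d=G(th,f,h)-G(0,0,0)-.051*(Rt[:,2]-R0[:,2])
        print(th,f,h,(R0.T@d).round(4),R.from_matrix(R0.T@Rt).as_rotvec().round(4))
E
python3 - <<'E'
from h import *
th=[0,0,2,4,6,8,10,12,14,15.5]
tilt_rows(None,th,[.01*t/15.5 for t in th],[.002,.004]+[.004]*8)
E
```

```text
0 0.0 0.002 [ 0.0005  0.     -0.0019] [0. 0. 0.]
0 0.0 0.004 [ 0.001   0.     -0.0039] [0. 0. 0.]
2 0.0012903225806451613 0.004 [ 0.0043  0.     -0.0101] [-0.     -0.0349  0.    ]
4 0.0025806451612903226 0.004 [ 0.0077  0.     -0.0162] [-0.     -0.0698 -0.    ]
6 0.003870967741935484 0.004 [ 0.0114  0.     -0.0221] [-0.     -0.1047  0.    ]
8 0.005161290322580645 0.004 [ 0.0152  0.     -0.0278] [ 0.     -0.1396 -0.    ]
10 0.0064516129032258064 0.004 [ 0.0193  0.     -0.0334] [ 0.     -0.1745  0.    ]
12 0.007741935483870968 0.004 [ 0.0235 -0.     -0.0388] [ 0.     -0.2094 -0.    ]
14 0.00903225806451613 0.004 [ 0.0279  0.     -0.0439] [ 0.     -0.2443 -0.    ]
15.5 0.01 0.004 [ 0.0313 -0.     -0.0477] [ 0.     -0.2705  0.    ]
```

>>> arm_command(commands=[[0,[0.0005,0,-0.002],[0,0,0]],[0,[0.001,0,-0.004],[0,0,0]],[0,[0.0026,0,-0.007],[0,-0.0175,0]],[0,[0.0043,0,-0.0101],[0,-0.035,0]],[0,[0.006,0,-0.0132],[0,-0.0525,0]],[0,[0.0077,0,-0.0162],[0,-0.07,0]],[0,[0.0096,0,-0.0192],[0,-0.087,0]],[0,[0.0114,0,-0.0221],[0,-0.105,0]],[0,[0.0152,0,-0.0278],[0,-0.14,0]],[0,[0.0152,0,-0.0278],[0,-0.14,0]]])

```text
time: 5.35
ee_pos: [0.6039, 0.1962, 0.1684]
eef_rot: [0.607, 0.793, 0.038, -0.047]
ft_force: [-0.2, 1.3, -1.3]
width: 0.0504
```

```bash
python3 - <<'E'
from h import *
from bench import *
s=read_state();print(s["ft_force"],s["torque"],s["width"])
for n in("wrist","side","top"):
  s=read_state();c=camera(n)
  im=c["pixels"][:,:,::-1]
  if n=="side": im=cv2.resize(im[180:340,110:290],None,fx=3.7,fy=3.7,interpolation=cv2.INTER_CUBIC)
  cv2.imwrite(f"pics/{n}4.png",im)
E
```

```text
[-0.17638849  1.30062298 -1.25966449] [-0.11174852 -0.19894651  0.03683988] 0.05035024250899476
```

View pics/wrist4.png

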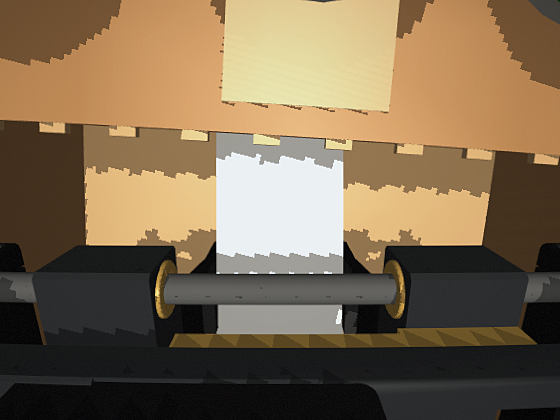

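View pics/side4.png

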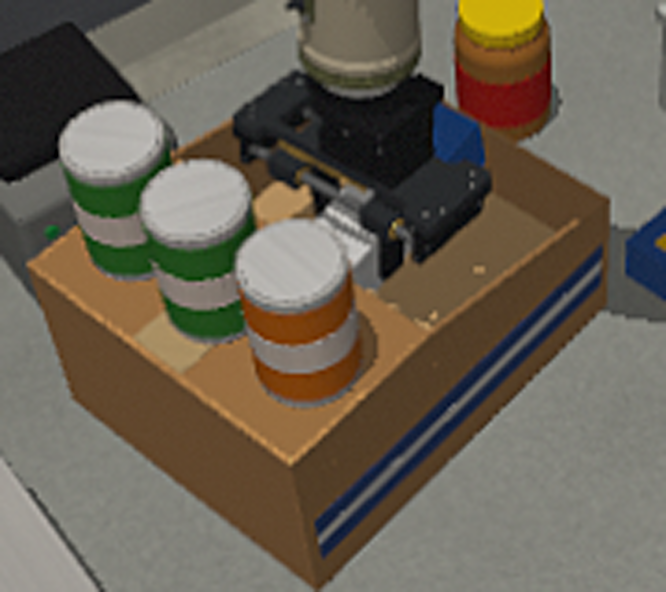

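View pics/top4.png

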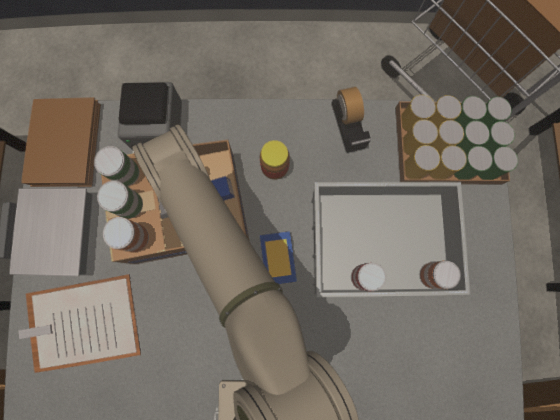

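```bash
cat >> h.py <<'E'
def tcp_at(th,f,h,g0=np.array([.6026,.1997,.0866]),lean0=15,gz=.028,gs=.185,yaw=105):
    """foil tilt th, rear-bottom moved forward f and up h"""
    u=frame(yaw,0)[:,0];ez=np.array([0,0,1.]);t=np.radians(th)
    g=g0+gs*u-gz*ez -f*u+h*ez+gs*(-u*np.cos(t)+ez*np.sin(t))+gz*(ez*np.cos(t)+u*np.sin(t))
    Rt=frame(yaw,lean0-th); return g-.051*Rt[:,2],Rt
E
python3 - <<'E'
from h import *
from bench import *
s=read_state()
print(s["ee_pos"],tcp_at(8,.0052,.004)[0],R.from_matrix(tcp_at(8,0,0)[1].T@R.from_quat(s["eef_rot"]).as_matrix()).as_rotvec(degrees=True))
for th in (10,12,14,15.5): rel(s,*tcp_at(th,.01*th/15.5,.004))
E
```

```text
[0.60404563 0.19400284 0.16650326] [0.60407995 0.19417676 0.16669438] [-0.06480481 -0.00073636 -0.02609177]
shift [ 0.0034  0.0001 -0.0062] turn [ 0.0011 -0.0349  0.0004] mm/row10 0.7 deg/row 0.2
shift [ 0.0069  0.0001 -0.0121] turn [ 0.0011 -0.0698  0.0004] mm/row10 1.4 deg/row 0.4
shift [ 0.0105  0.0001 -0.0179] turn [ 0.0012 -0.1047  0.0004] mm/row10 2.1 deg/row 0.6
shift [ 0.0133  0.0001 -0.0221] turn [ 0.0012 -0.1309  0.0004] mm/row10 2.6 deg/row 0.75
```

>>> arm_command(commands=[[0,[0.0017,0,-0.0031],[0,-0.0175,0]],[0,[0.0034,0,-0.0062],[0,-0.035,0]],[0,[0.0051,0,-0.0092],[0,-0.0525,0]],[0,[0.0069,0,-0.0121],[0,-0.07,0]],[0,[0.0087,0,-0.015],[0,-0.0875,0]],[0,[0.0105,0,-0.0179],[0,-0.105,0]],[0,[0.0119,0,-0.02],[0,-0.118,0]],[0,[0.0133,0,-0.0221],[0,-0.131,0]],[0,[0.0133,0,-0.0221],[0,-0.131,0]],[0,[0.0133,0,-0.0221],[0,-0.131,0]]])

```text
time: 6.33
ee_pos: [0.6013, 0.2044, 0.1903]
eef_rot: [0.609, 0.794, -0.002, 0.004]
ft_force: [0.0, 0.4, -3.2]
width: 0.0509
```

```bash
python3 - <<'E'
from h import *
from bench import *
s=read_state();print(s["ft_force"],s["torque"],s["width"],s["joint_positions"].round(3))
for n in("wrist","side"):
  s=read_state();c=camera(n)
  im=c["pixels"][:,:,::-1]
  if n=="side": im=cv2.resize(im[180:340,110:290],None,fx=3.7,fy=3.7,interpolation=cv2.INTER_CUBIC)
  cv2.imwrite(f"pics/{n}5.png",im)
# slide along own axis: points every 0.02
u=frame(105,0)[:,0]
t,Rt=tcp_at(15.5,.01,.004); ax=-u*np.cos(np.radians(15.5))+np.array([0,0,1])*np.sin(np.radians(15.5))
for d in (0,.06,.17): rel(s,t+ax*d,Rt)
E
```

```text
[ 0.04289793  0.35722741 -3.24676694] [-0.06529093 -0.10888397 -0.00575414] 0.050862118442585105 [ 0.097  0.513 -0.672  1.528  0.341  1.219 -0.368]
shift [0.0001 0.     0.0001] turn [ 0.0012  0.0004 -0.0001] mm/row10 0.0 deg/row 0.01
shift [-0.0578  0.0001 -0.0154] turn [ 0.0012  0.0004 -0.0001] mm/row10 6.0 deg/row 0.01
shift [-1.641e-01  1.000e-04 -4.380e-02] turn [ 0.0012  0.0004 -0.0001] mm/row10 17.0 deg/row 0.01
```

View pics/wrist5.png

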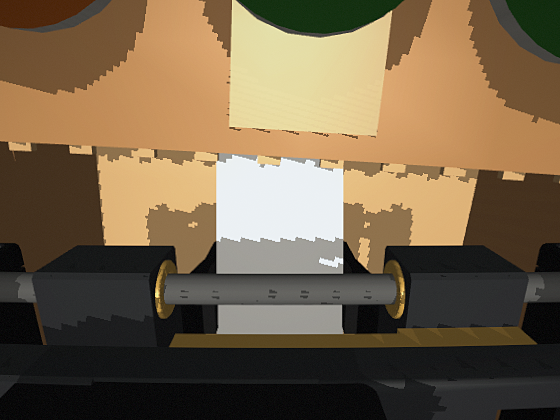

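View pics/side5.png

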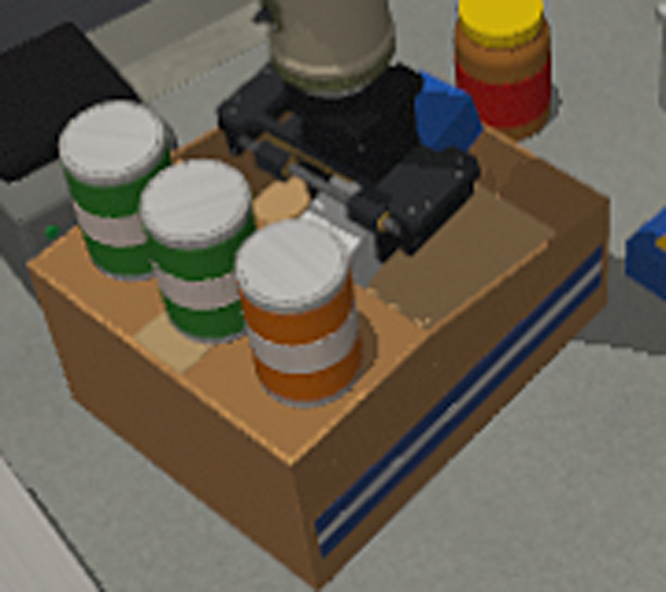

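The wrist view shows the foil still at columns 217–344, so it hasn't slipped. The force reads 3.2 N down, which is the foil's weight alone. Before drawing it out, I'll check the front end's height against the model in the side view.

```bash
python3 - <<'E'
from h import *
from bench import *
s=read_state();Rm=R.from_quat(s["eef_rot"]).as_matrix();g=s["ee_pos"]+.051*Rm[:,2]
u=frame(105,0)[:,0];n=np.array([.966,.259,0]);ez=np.array([0,0,1.]);t=np.radians(15.5)
a=-u*np.cos(t)+ez*np.sin(t);b=ez*np.cos(t)+u*np.sin(t)
P=[g+.125*a+(w-.028)*b+v*.0255*n for w in(0,.051) for v in(-1,1)];print(np.array(P).round(4))
c=camera("side");im=cv2.resize(c["pixels"][190:260,190:290,::-1],None,fx=7,fy=7,interpolation=cv2.INTER_CUBIC)
L=P+[[.5042,.0373,.13],[.7645,.0928,.13]]
for p in proj(c,L): 
    q=((p-[190,190]+.5)*7).astype(int);print(p);cv2.circle(im,tuple(int(v) for v in q),5,(0,0,255),1)
cv2.imwrite("pics/side5b.png",im)
E
```

```text
[[0.6101 0.0732 0.1454]
 [0.6593 0.0864 0.1454]
 [0.6065 0.0864 0.1946]
 [0.6558 0.0996 0.1946]]
[239.99265254 214.34512194]
[226.18489373 207.12645109]
[236.50644642 205.07295562]
[222.33195467 197.7730457 ]
[273.0533892  232.94992206]
[204.42186735 192.9341307 ]
```

View pics/side5b.png

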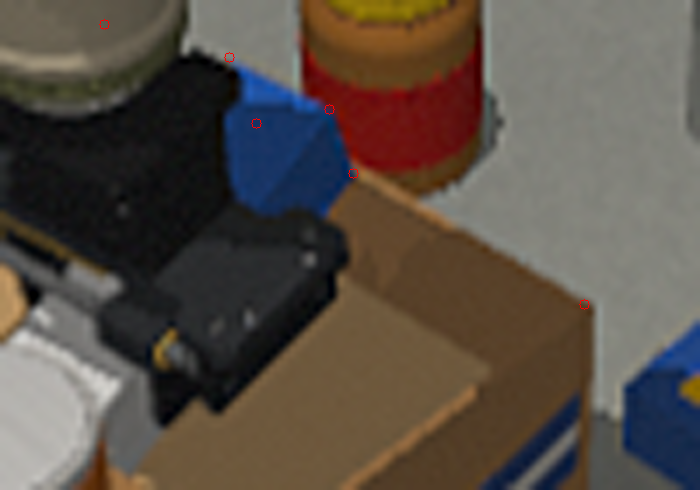

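The modelled corners coincide with the foil's in the image, and the front underside is at z=0.145, 15 mm above the lip. Drawing it out along its own axis.

>>> arm_command(commands=[[0,[-0.005,0,-0.0013],[0,0,0]],[0,[-0.012,0,-0.0032],[0,0,0]],[0,[-0.021,0,-0.0056],[0,0,0]],[0,[-0.031,0,-0.0083],[0,0,0]],[0,[-0.042,0,-0.0112],[0,0,0]],[0,[-0.053,0,-0.0141],[0,0,0]],[0,[-0.063,0,-0.0168],[0,0,0]],[0,[-0.072,0,-0.0192],[0,0,0]],[0,[-0.078,0,-0.0208],[0,0,0]],[0,[-0.08,0,-0.0213],[0,0,0]]])

```text
time: 7.32
ee_pos: [0.6226, 0.1255, 0.2126]
eef_rot: [0.609, 0.793, -0.002, 0.004]
ft_force: [0.3, 0.5, -1.9]
width: 0.0508
```

```bash
python3 - <<'E'
from h import *
from bench import *
s=read_state();print(s["ft_force"],s["torque"],s["width"],s["joint_positions"].round(3))
c=camera("side");im=c["pixels"][:,:,::-1]
cv2.imwrite("pics/side6.png",cv2.resize(im[150:340,110:330],None,fx=3.1,fy=3.1,interpolation=cv2.INTER_CUBIC))
s=read_state()
cv2.imwrite("pics/wrist6.png",camera("wrist")["pixels"][:,:,::-1])
u=frame(105,0)[:,0]
t,Rt=tcp_at(15.5,.01,.004); ax=-u*np.cos(np.radians(15.5))+np.array([0,0,1])*np.sin(np.radians(15.5))
for d in (.0828,.18,): rel(s,t+ax*d,Rt)
E
```

```text
[ 0.25579705  0.52266852 -1.92302421] [-0.01759327 -0.15579665  0.00630898] 0.05077444223754888 [ 0.216  0.487 -0.657  1.507  0.316  1.253 -0.224]
shift [ 0.0013 -0.      0.0003] turn [ 0.0015  0.0007 -0.0014] mm/row10 0.1 deg/row 0.01
shift [-0.0926  0.0001 -0.0248] turn [ 0.0015  0.0007 -0.0014] mm/row10 9.6 deg/row 0.01
```

View pics/side6.png

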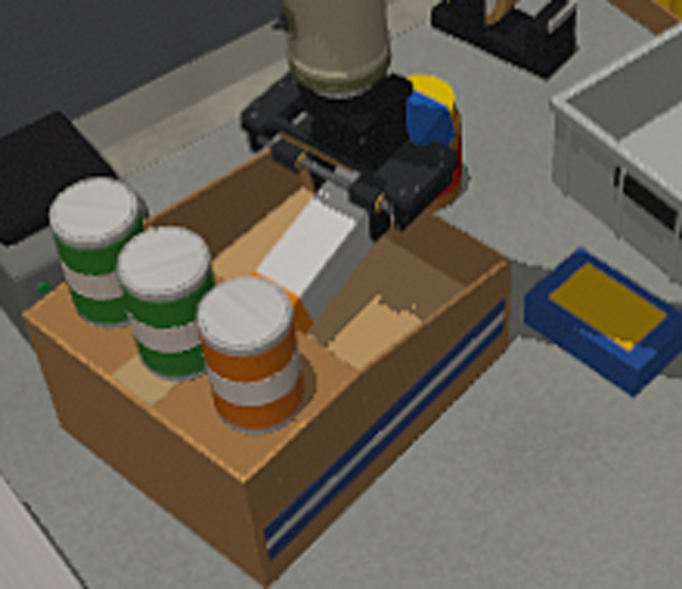

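View pics/wrist6.png

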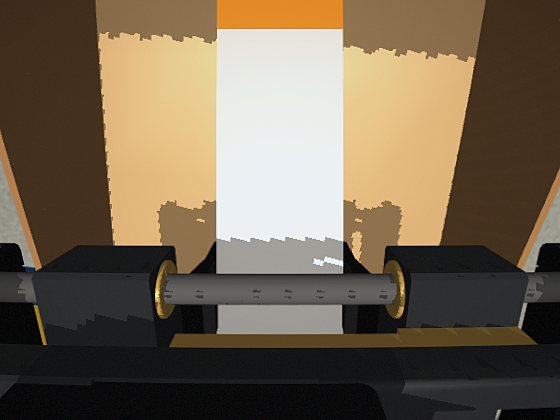

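Clear of the cardboard, with only the weight on the wrist. Continuing along the slant.

>>> arm_command(commands=[[0,[-0.007,0,-0.0019],[0,0,0]],[0,[-0.018,0,-0.0048],[0,0,0]],[0,[-0.03,0,-0.008],[0,0,0]],[0,[-0.042,0,-0.0112],[0,0,0]],[0,[-0.054,0,-0.0144],[0,0,0]],[0,[-0.066,0,-0.0176],[0,0,0]],[0,[-0.078,0,-0.0208],[0,0,0]],[0,[-0.087,0,-0.0232],[0,0,0]],[0,[-0.093,0,-0.0248],[0,0,0]],[0,[-0.093,0,-0.0248],[0,0,0]]])

```text
time: 8.25
ee_pos: [0.6465, 0.0354, 0.2382]
eef_rot: [0.61, 0.793, -0.002, 0.004]
ft_force: [0.2, -0.4, -1.8]
width: 0.0506
```

```bash
python3 - <<'E'
from h import *
from bench import *
s=read_state();print(s["ee_pos"],s["ft_force"],s["torque"],s["width"],s["joint_positions"].round(3))
c=camera("side");im=c["pixels"][:,:,::-1]
cv2.imwrite("pics/side7.png",im)
s=read_state()
# next: lift with slide
u=frame(105,0)[:,0];Rt=frame(105,-.5)
rel(s,s["ee_pos"]-u*.15+np.array([0,0,.085]),Rt)
E
```

```text
[0.64651862 0.03544601 0.23818049] [ 0.15386158 -0.42603758 -1.8247719 ] [-0.07701374 -0.12565815  0.04907402] 0.05064089108887192 [ 0.332  0.486 -0.632  1.443  0.3    1.305 -0.064]
shift [-0.1508  0.0003 -0.0836] turn [ 0.0014  0.0004 -0.001 ] mm/row10 17.2 deg/row 0.01
```

View pics/side7.png

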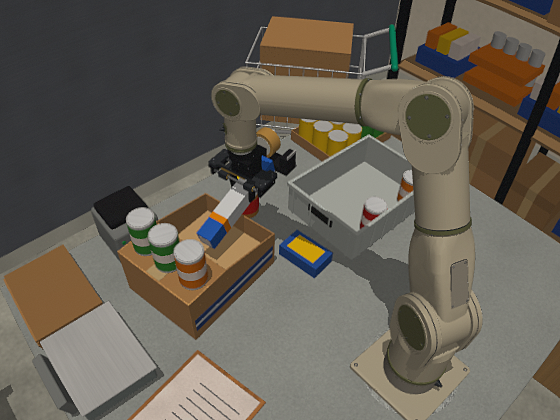

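>>> arm_command(commands=[[0,[-0.008,0,-0.01],[0,0,0]],[0,[-0.02,0,-0.022],[0,0,0]],[0,[-0.036,0,-0.034],[0,0,0]],[0,[-0.054,0,-0.046],[0,0,0]],[0,[-0.072,0,-0.056],[0,0,0]],[0,[-0.09,0,-0.066],[0,0,0]],[0,[-0.108,0,-0.074],[0,0,0]],[0,[-0.126,0,-0.08],[0,0,0]],[0,[-0.142,0,-0.084],[0,0,0]],[0,[-0.15,0,-0.084],[0,0,0]]])

```text
time: 9.13
ee_pos: [0.6851, -0.1102, 0.3255]
eef_rot: [0.61, 0.792, -0.002, 0.005]
ft_force: [0.3, -0.2, -2.4]
width: 0.0509
```

```bash
python3 - <<'E'
from h import *
from bench import *
s=read_state();print(s["ee_pos"],s["ft_force"],s["torque"],s["width"],s["joint_positions"].round(3))
# foil yaw target 90.4, level => lean 15 ; foil centre = grasp + .03u(foil), underside = gz -.028
t=load("top0");sd=load("side0")
yaw=90.4;Rt=frame(yaw,15);u=frame(yaw,0)[:,0]
for z in (.24,.15):
  ctr=np.array([.5026,-.346,z]); g=ctr-.03*u+[0,0,.028]; print(z,"tcp",g-.051*Rt[:,2]); rel(s,g-.051*Rt[:,2],Rt)
c=camera("side");im=c["pixels"][:,:,::-1]
cv2.imwrite("pics/side8.png",im)
print("crate side px pred",proj(c,[[.652,-.1458,.12],[.6542,-.5447,.12],[.3535,-.5471,.12],[.3506,-.1471,.12]]))
cv2.imwrite("pics/side8c.png",cv2.resize(im[120:260,280:450],None,fx=4,fy=4,interpolation=cv2.INTER_CUBIC))
E
```

```text
[ 0.68514783 -0.11015498  0.32546296] [ 0.33322378 -0.22242235 -2.36462341] [-0.04450216 -0.16457189  0.04385628] 0.05085763357909607 [ 0.461  0.533 -0.583  1.178  0.294  1.503  0.184]
0.24 tcp [ 0.50290159 -0.38919872  0.31726222]
shift [-0.223  -0.2476  0.0099] turn [-0.0282  0.2711  0.2512] mm/row10 33.3 deg/row 2.12
0.15 tcp [ 0.50290159 -0.38919872  0.22726222]
shift [-0.222  -0.2479  0.0998] turn [-0.0282  0.2711  0.2512] mm/row10 34.7 deg/row 2.12
crate side px pred [[286.39426983 181.04902077]
 [368.10394489 133.81276222]
 [436.08025925 176.4059852 ]
 [356.28629245 235.18282649]]
```

View pics/side8.png

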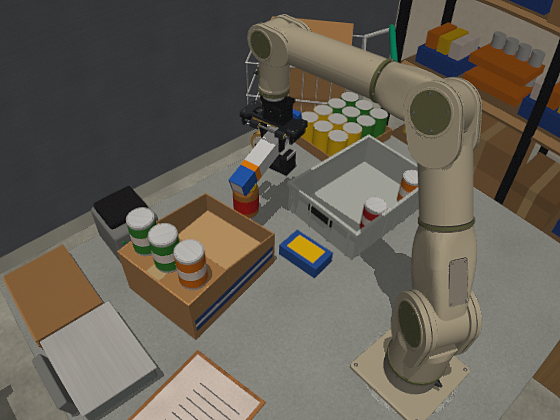

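View pics/side8c.png

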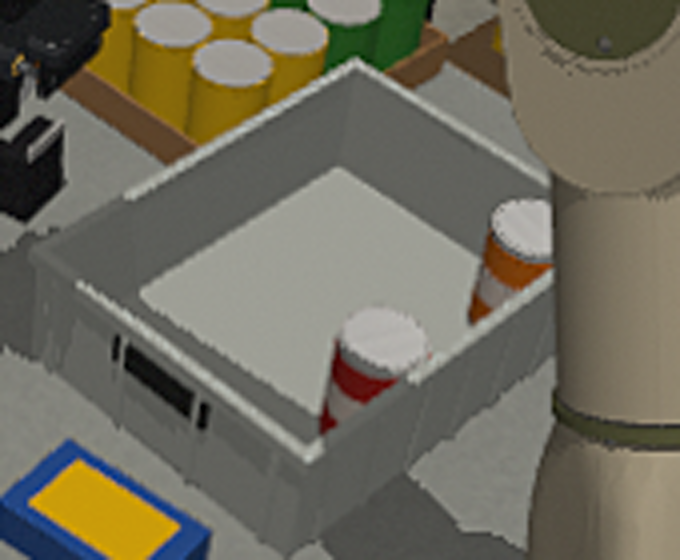

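>>> arm_command(commands=[[0,[-0.012,-0.013,0],[-0.001,0.014,0.013]],[0,[-0.034,-0.038,0.001],[-0.004,0.041,0.038]],[0,[-0.06,-0.067,0.002],[-0.008,0.073,0.068]],[0,[-0.087,-0.097,0.004],[-0.011,0.106,0.098]],[0,[-0.114,-0.127,0.005],[-0.014,0.139,0.128]],[0,[-0.141,-0.157,0.006],[-0.018,0.171,0.158]],[0,[-0.168,-0.187,0.007],[-0.021,0.204,0.19]],[0,[-0.192,-0.213,0.009],[-0.024,0.233,0.216]],[0,[-0.212,-0.236,0.01],[-0.027,0.258,0.239]],[0,[-0.223,-0.248,0.01],[-0.028,0.271,0.251]]])

```text
time: 10.02
ee_pos: [0.4996, -0.3904, 0.3145]
eef_rot: [0.7, 0.702, 0.091, -0.095]
ft_force: [0.2, -0.6, -3.0]
width: 0.0507
```

```bash
python3 - <<'E'
from h import *
from bench import *
s=read_state();print(s["ee_pos"],s["ft_force"],s["torque"],s["width"],s["joint_positions"].round(3))
yaw=90.4;Rt=frame(yaw,15);u=frame(yaw,0)[:,0]
for n in ("side","top","wrist"):
  s=read_state();pickle.dump(s,open("pics/s9.pkl","wb"));c=camera(n);pickle.dump(c,open(f"pics/{n}9.pkl","wb"));cv2.imwrite(f"pics/{n}9.png",c["pixels"][:,:,::-1])
for z in (.2,.147):
  ctr=np.array([.501,-.346,z]); g=ctr-.03*u+[0,0,.028]; print(z,"tcp",g-.051*Rt[:,2]); rel(s,g-.051*Rt[:,2],Rt)
E
```

```text
[ 0.49963978 -0.39042284  0.31453127] [ 0.21746369 -0.63191709 -3.022873  ] [-0.60781214 -0.08911222 -0.02872612] 0.05065340278181185 [ 1.009  0.502 -0.494  1.245  0.01   1.592  0.554]
0.2 tcp [ 0.50130159 -0.38919872  0.27726222]
shift [-0.0089  0.0011  0.0361] turn [-0.0035 -0.0008 -0.0039] mm/row10 3.7 deg/row 0.03
0.147 tcp [ 0.50130159 -0.38919872  0.22426222]
shift [-0.0227  0.0013  0.0872] turn [-0.0035 -0.0008 -0.0039] mm/row10 9.0 deg/row 0.03
```

View pics/side9.png

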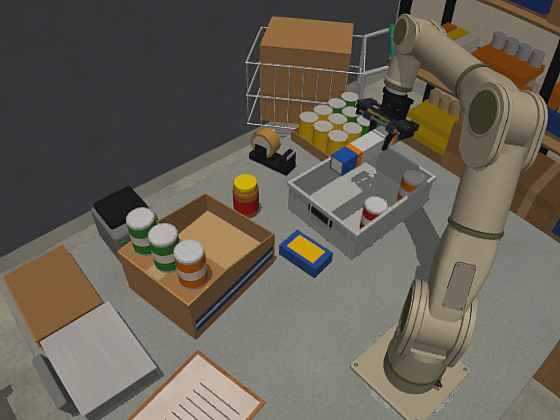

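View pics/top9.png

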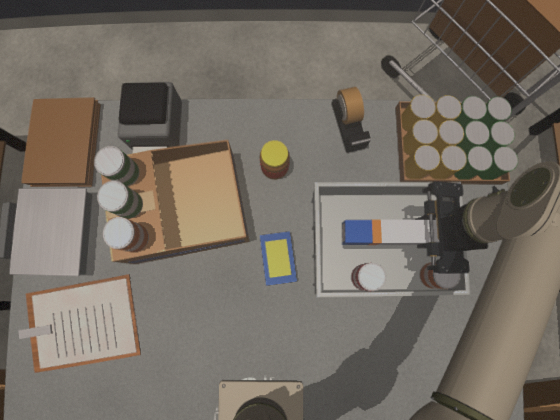

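View pics/wrist9.png

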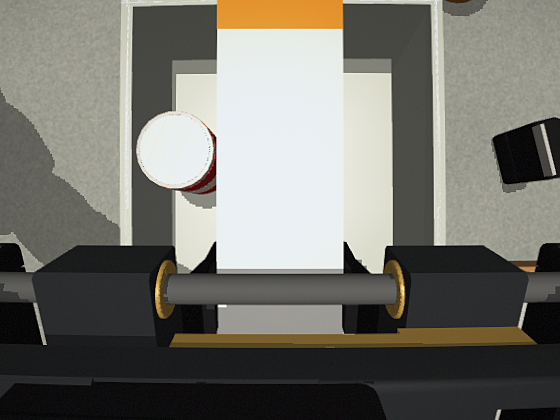

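>>> arm_command(commands=[[0,[-0.002,0,0.006],[-0.001,0,-0.001]],[0,[-0.005,0.001,0.017],[-0.002,0,-0.002]],[0,[-0.008,0.001,0.03],[-0.003,-0.001,-0.004]],[0,[-0.012,0.001,0.045],[-0.0035,-0.001,-0.004]],[0,[-0.016,0.001,0.06],[-0.0035,-0.001,-0.004]],[0,[-0.019,0.001,0.073],[-0.0035,-0.001,-0.004]],[0,[-0.0215,0.001,0.082],[-0.0035,-0.001,-0.004]],[0,[-0.0227,0.0013,0.087],[-0.0035,-0.001,-0.004]],[0,[-0.0227,0.0013,0.087],[-0.0035,-0.001,-0.004]],[0,[-0.0227,0.0013,0.087],[-0.0035,-0.001,-0.004]]])

```text
time: 11.0
ee_pos: [0.5041, -0.3855, 0.2253]
eef_rot: [0.696, 0.706, 0.093, -0.092]
ft_force: [-0.3, 0.5, -2.2]
width: 0.0506
```

```bash
python3 - <<'E'
from h import *
from bench import *
np.set_printoptions(precision=4,suppress=True)
yaw=90.4;Rt=frame(yaw,15);u=frame(yaw,0)[:,0]
for n in ("side","top"):
  s=read_state();c=camera(n);pickle.dump(c,open(f"pics/{n}10.pkl","wb"));cv2.imwrite(f"pics/{n}10.png",c["pixels"][:,:,::-1])
s=read_state();print(s["ee_pos"],s["ft_force"],s["torque"],s["width"])
ctr=np.array([.501,-.346,.147]); g=ctr-.03*u+[0,0,.028]; rel(s,g-.051*Rt[:,2],Rt)
# overlay prediction of foil corners from tcp
Rm=R.from_quat(s["eef_rot"]).as_matrix();gg=s["ee_pos"]+.051*Rm[:,2];L=Rt@np.array([[1.,0,0],[0,1,0],[0,0,1]])
a=Rm@frame(0,15).T@np.array([1,0,0.]) if 0 else Rm@(R.from_euler('y',15,degrees=True).as_matrix()@np.array([1,0,0.]))
b=Rm@(R.from_euler('y',15,degrees=True).as_matrix()@np.array([0,0,-1.]));n_=np.cross(a,b)
print("a",a,"b",b)
C=gg+.03*a-.028*b;print("foil origin",C)
P=[C+i*.155*a+j*.0255*n_+k*.051*b for i in(-1,1) for j in(-1,1) for k in(0,1)]
cr=[[.652,-.1458,.12],[.6542,-.5447,.12],[.3535,-.5471,.12],[.3506,-.1471,.12]]
for nm,x0,y0,w,h,f in (("side",280,110,170,140,4.5),("top",300,170,180,140,4.3)):
    c=load(nm+"10");im=cv2.resize(c["pixels"][y0:y0+h,x0:x0+w,::-1],None,fx=f,fy=f,interpolation=cv2.INTER_CUBIC)
    for p,col in zip(proj(c,P+cr),[(0,0,255)]*8+[(0,255,0)]*4): cv2.circle(im,tuple(int(v) for v in (p-[x0,y0]+.5)*f),4,col,1)
    cv2.imwrite(f"pics/{nm}10c.png",im)
E
```

```text
[ 0.5042 -0.3858  0.226 ] [-0.0002 -0.4415 -1.5292] [-0.5142 -0.0701  0.0246] 0.05085639934134604
shift [-0.0037 -0.0029  0.0008] turn [0.0012 0.0005 0.0065] mm/row10 0.5 deg/row 0.04
a [-0.0127  0.8662  0.4995] b [ 0.004  -0.4995  0.8663]
foil origin [ 0.5036 -0.3327  0.1674]
```

View pics/side10c.png

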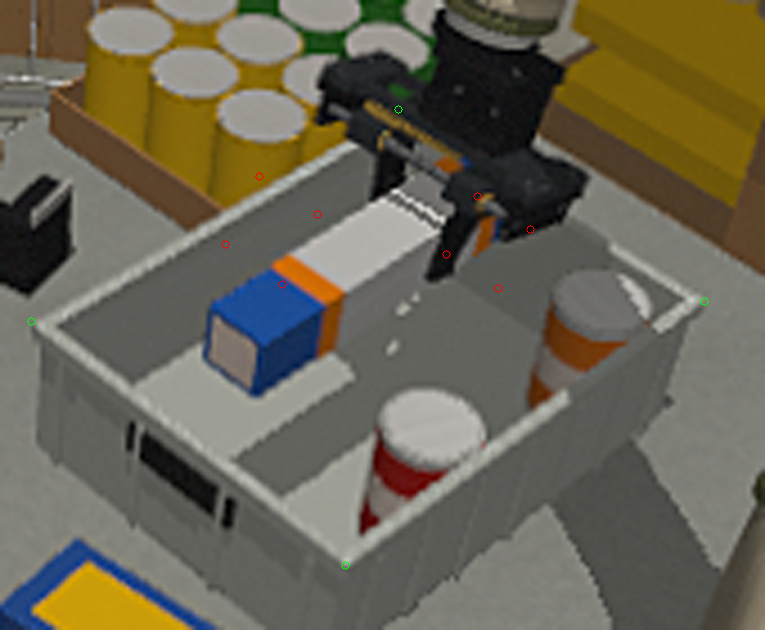

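View pics/top10c.png

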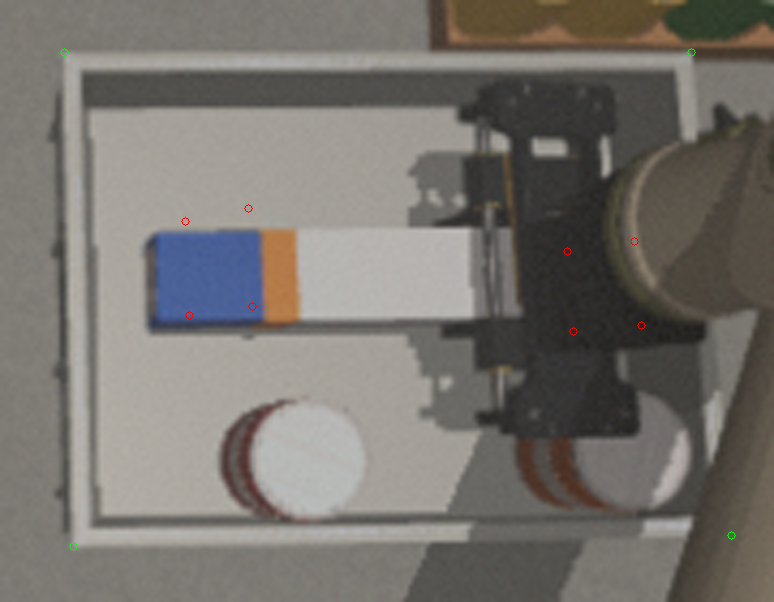

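```bash
cat > chk.py <<'E'
from h import *
from bench import *
import sys
np.set_printoptions(precision=4,suppress=True)
k=sys.argv[1]
for n in ("side","top","wrist"):
  s=read_state();c=camera(n);pickle.dump(c,open(f"pics/{n}{k}.pkl","wb"));cv2.imwrite(f"pics/{n}{k}.png",c["pixels"][:,:,::-1])
s=read_state();print(s["time"],s["ee_pos"],s["ft_force"],s["torque"],s["width"])
yaw=90.4;Rt=frame(yaw,15);u=frame(yaw,0)[:,0]
ctr=np.array([.501,-.346,.147]); g=ctr-.03*u+[0,0,.028]; rel(s,g-.051*Rt[:,2],Rt)
Rm=R.from_quat(s["eef_rot"]).as_matrix();gg=s["ee_pos"]+.051*Rm[:,2]
Q=R.from_euler('y',15,degrees=True).as_matrix();a=Rm@Q@[1,0,0.];b=Rm@Q@[0,0,-1.]
if a[2]>.2: Q=Q.T;a=Rm@Q@[1,0,0.];b=Rm@Q@[0,0,-1.]
n_=np.cross(a,b);C=gg+.03*a-.028*b;print("a",a,"foil origin",C)
P=[C+i*.155*a+j*.0255*n_+w*.051*b for i in(-1,1) for j in(-1,1) for w in(0,1)]
cr=[[.652,-.1458,.12],[.6542,-.5447,.12],[.3535,-.5471,.12],[.3506,-.1471,.12]]
for nm,x0,y0,w,h,f in (("side",280,110,170,140,4.5),("top",300,170,180,140,4.3)):
    c=load(nm+k);im=cv2.resize(c["pixels"][y0:y0+h,x0:x0+w,::-1],None,fx=f,fy=f,interpolation=cv2.INTER_CUBIC)
    for p,col in zip(proj(c,P+cr),[(0,0,255)]*8+[(0,255,0)]*4): cv2.circle(im,tuple(int(v) for v in (p-[x0,y0]+.5)*f),4,col,1)
    cv2.imwrite(f"pics/{nm}{k}c.png",im)
E
python3 chk.py 11
```

```text
11.25 [ 0.504  -0.3858  0.2257] [-0.4447 -0.4352 -2.3538] [-0.5078 -0.1247  0.0245] 0.05091460439191541
shift [-0.0036 -0.0027  0.0006] turn [0.0009 0.0004 0.0064] mm/row10 0.5 deg/row 0.04
a [-0.0129  0.9999 -0.0004] foil origin [ 0.5036 -0.3427  0.1485]
```

View pics/side11c.png

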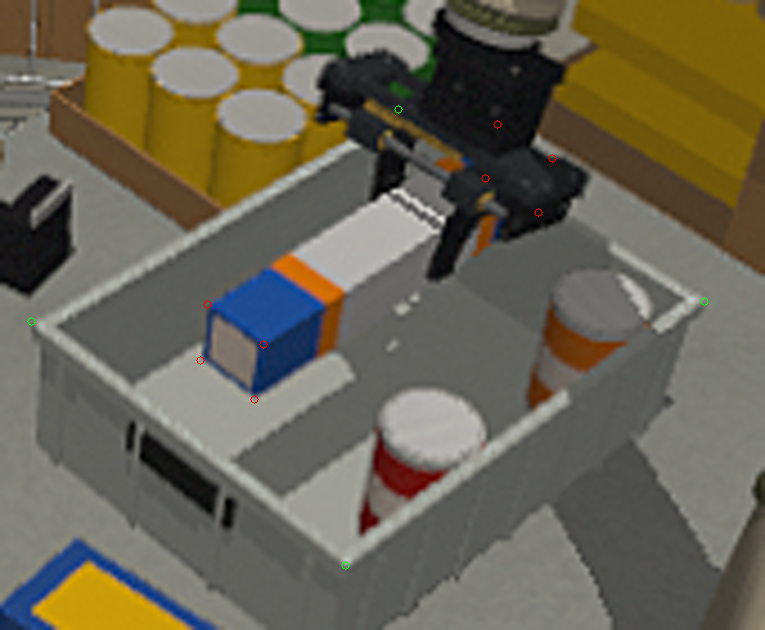

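View pics/top11c.png

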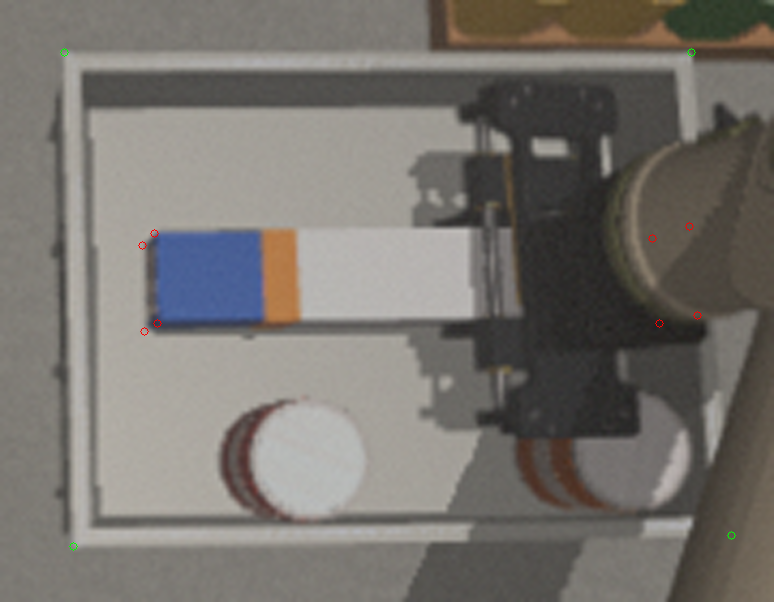

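The predicted corners agree with the images to 1–2 px and the foil is level. A small trim next, then settle.

>>> arm_command(commands=[[0,[-0.001,-0.001,0.001],[0,0,0.003]],[0,[-0.002,-0.002,0.002],[0,0,0.006]],[0,[-0.002,-0.002,0.002],[0,0,0.006]],[0,[-0.002,-0.002,0.002],[0,0,0.006]],[0,[-0.002,-0.002,0.002],[0,0,0.006]],[0,[-0.002,-0.002,0.002],[0,0,0.006]],[0,[-0.002,-0.002,0.002],[0,0,0.006]],[0,[-0.002,-0.002,0.002],[0,0,0.006]],[0,[-0.002,-0.002,0.002],[0,0,0.006]],[0,[-0.002,-0.002,0.002],[0,0,0.006]]])

```text
time: 12.08
ee_pos: [0.5018, -0.3871, 0.2226]
eef_rot: [0.698, 0.704, 0.092, -0.093]
ft_force: [0.7, -0.1, -2.8]
width: 0.0506
```

```bash
python3 chk.py 12
```

```text
12.2333 [ 0.5018 -0.3871  0.2226] [-0.0465 -1.0371 -2.598 ] [-0.5292 -0.2089  0.0002] 0.05049554989766728
shift [-0.0016 -0.0005 -0.0022] turn [ 0.0001 -0.0004  0.0003] mm/row10 0.3 deg/row 0.0
a [-0.0072  1.      0.0004] foil origin [ 0.5015 -0.3439  0.1453]
```

View pics/wrist12.png

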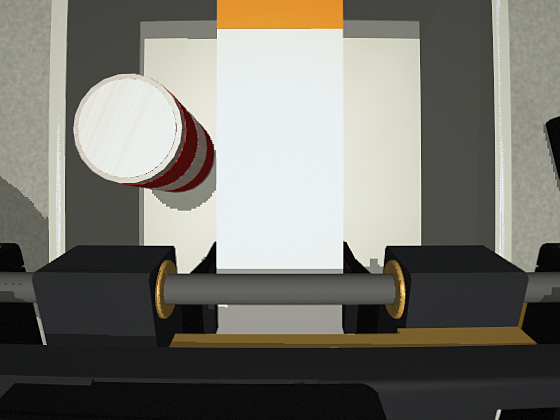

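View pics/top12.png

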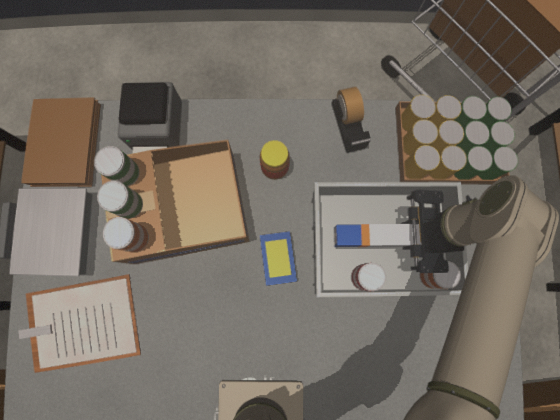

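View pics/side12c.png

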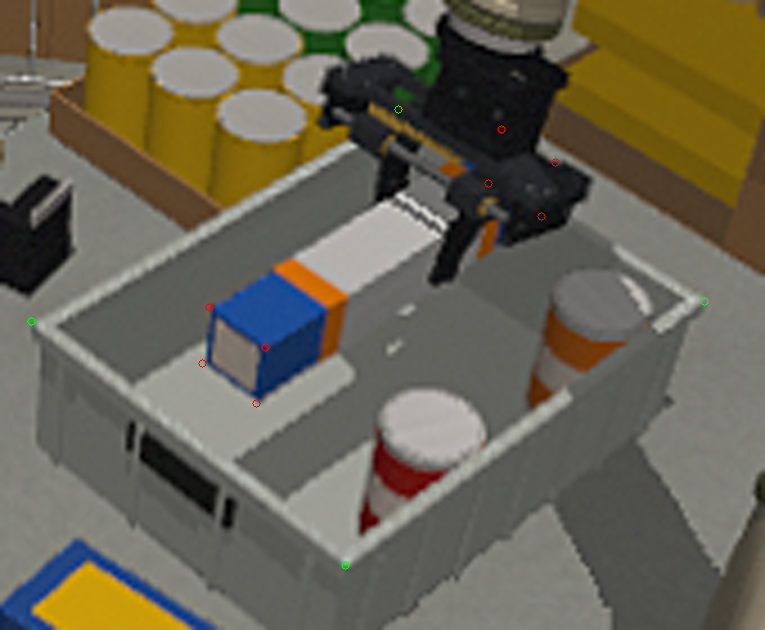

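```bash
python3 -c "
from bench import *
print(close_job())"
```

```text
the job is handed in; nothing more can be done
None
```

The foil carton is out of the case and held over the grey crate, and I have handed the job in. The last move ended at about 12 s of the 45 s allowed.

**What I did:** I pinched the carton across its width, 30 mm in front of its middle, with the tool leaning 15° towards the open front. I tilted it to 15.5° while moving it 10 mm forward. Then I drew it out along its own axis over the lip and under the lid, lifted it, carried it across, levelled it and lowered it over the crate.

**Last checks:**
- **Position:** the carton's middle measured within about 2 mm of the crate's centre. Its yaw matched the crate's, it was level, and its underside was at about 0.146 m, some 26 mm above the rim.
- **Grip:** it had not shifted in the wrist pictures. The only steady load on the wrist was about the carton's weight (2–3 N), and no readings taken during the withdrawal suggested contact with the cardboard.
- **Other groceries:** the cans, jar and packet looked unmoved in the final top view.

**Disagreements:** the side camera placed the case and crate about 2–3 mm away from where the top and wrist cameras did. The carton's end also showed about 1–2 px off its computed place. Both are close to the stated calibration error.

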